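# Clear a jammed blade casting from a feed chute

## Robot

A 6-joint arm with a two-finger parallel gripper is mounted at the origin on the work surface. World frame = base frame: x ahead of the robot, y to its left, z up, the work surface at z = 0. Lengths are in mm, angles in rad, forces in N, time in s.
With the tool pointing down it reaches from about 350 to 975 mm from the base axis. Payload 7.1 kg.
Tool frame: the origin (TCP) lies between the finger pads; the fingertips stand 8 mm ahead of it and the grasp point (between the pads) lies 11 mm behind it; x points along the fingers, y is the direction in which the jaws open and shut, and the axes are right-handed (so a half turn about x gives the same grasp; the last joint's range is limited). The gripper opens to 88 mm and grips with 3 to 60 N. Pads are 20 mm wide; open, the fingers measure 115 mm over their backs; the gripper's body (75 mm by 178 mm) begins 61 mm behind the grasp point.
Start: joints at [1.101, 0.423, 1.63, -0, 1.089, -0.019], TCP at [272.271, 562.56, 230.675] pointing down, gripper open.
Joint ranges: [-3, 3], [-0.9, 2.11], [0.09, 2.58], [-1.31, 4.45], [0.11, 2.69], [-2.54, 2.54]. Speed limits (rad/s): [2.39, 2.39, 3.01, 3.14, 3.14, 3.14].

## Interface

Orientations are given as a rotation vector (axis times angle).
In Python, from workcell import ctrl gives the robot as it stands.
- The arm moves only by the tool apply_moves, never from a script. Its argument "increments" is a list of rows, each an object with "gripper": the opening in per cent of the stroke, from 0 (shut) to 100 (fully open); "delta_pos": the shift along the tool's x, y, z in cm, a list of three; "dr": the turn, a rotation vector about the tool's x, y, z in rad, a list of three. In form: [{"gripper": gripper, "delta_pos": [dx, dy, dz], "dr": [ax, ay, az]}, ...]. A call has exactly 5 rows; each row shifts and turns the commanded pose from where the row before left it, along the tool's axes as they then stand; what a row does not reach is not made up. A row lasts 1/12 s, in which the tool goes at most 41.7 mm and 7.16 degrees, less where a joint would pass 70% of its speed; a pose out of reach is approached as far as the arm can. A call with a gripper value outside its range is refused whole. The fingers move at their own pace and stop on an object; the grip force is fixed at half the most. Time passes only in rows, so rows that do not move let the fingers close, or fill a call up. It gives the time, the measured TCP pose, the force and the opening at its end, in the units of the state.
- ctrl.get_obs(): the state, without advancing time (a new reading comes with each control period).
- ctrl.get_image(name): name is "side" or "top" or "wrist"; returns a dict with "img" (480x640x3 uint8, red, green, blue), "range_z" (480x640 float32, mm along the optical axis (not along the pixel's ray), 0 where there is no reading), "mtx" (3x3 intrinsics, pixels), "rvec" (rotation vector, rad) and "tvec" (3), from world to camera coordinates, as OpenCV has them. Camera axes: x right, y down, z forward; pixel columns grow to the right and rows downward; lengths in mm; the calibration is good to about 2 mm. A picture is of the moment at which its call begins.
- ctrl.close_job(): hands the job in, once; it reports no verdict.
The state is a dict: "t": time; "qpos": joint angles; "qvel": joint speeds; "joint_torque": joint torques, N m; "ee_pos": TCP position; "orientation": TCP orientation; "ft_force": force on the tool from outside, world axes, zero at the start; "moment": the same for the moment, N m; "width": finger opening in mm.
Only numpy, scipy, OpenCV 4.12 (cv2) and the standard library are available. Lean on these libraries where they do the work, as an engineer would, in place of code of your own. Each camera call takes 0.05 s, during which the arm holds its last target. There are 200 camera calls.

## Task

A blade casting has jammed under the hold-down rails of the sloping feed chute. Push it from its lower end back up the chute until it is wholly clear of the rails and still lying on the chute, then lift it out and lay it gently, flat on its underside, in the empty tray. Leave the casting in the other tray, the loose castings, the jar and the mug where they are.

Things in the scene. Friction and masses are not known exactly. Their poses are not given: they have to be found in the camera images.
- chute: Green and steel feed chute, fixed, sloping 12 degrees (0.21 rad). Its frame tilts with it: origin on the chute's floor, mid-width; +x uphill along the floor, +y across, +z square off the floor. x -190 to -130 mm: feed head, a block 40 high closing the lower end; then throat, rails and open bay (see the points). Friction holds a casting wherever it is left on the slope.
- throat (a point): Point on the chute floor, mid-width, chute x = -105 mm, axes as the chute: middle of the throat, a stretch of empty floor 50 long (x -130 to -80) and 70 wide between two cheek blocks, open from above through the slot between the rails. A shut gripper fits in here, below the jammed casting's lower end.
- rail_end (a point): Point on the chute floor, mid-width, chute x = +35 mm, axes as the chute. Below it (x -130 to +35) side walls 94 apart carry two hold-down rails, undersides 26 and tops 30 above the floor, with an open slot 58 wide between them. Above it (x +35 to +190) an open bay, nothing overhead: floor 140 wide, edge curbs 8 high and 128 apart, top end open.
- blank_root (a point): Jammed casting: bare aluminium blade blank 120 mm long, 0.25 to 0.5 kg: root block 36 long, 90 wide, 22 thick, then a 9 mm step 66 wide, then the blade, rounded at its tip. It lies root downhill under the rails, slightly skewed, its lower end just above the throat. Site: middle of the root's lower end face, 11 mm above its underside. Own x from root to tip, y across, z out of its top.
- blank_grip (a point): Middle of the blade of the same jammed casting, half-way up (9 mm above the underside), 70 mm along own x from the root's end face. The blade is 18 thick with parallel sides 44 mm apart: a good place to grip across (own y). Axes as blank_root.
- tray_a: The empty tray: fixed open steel tray, outside 150 (own x) x 180 (own y) x 24 high, walls and floor 4 thick, inside 142 x 172. Origin at the centre of its underside, so its floor is 4 mm above it. It stands to the left or to the right of the chute.
- tray_b: The full tray, the same as the empty one, with a casting lying in it; on the other side of the chute.
- spare_mid (a point): Middle of the casting that lies in the full tray, 9 mm above its underside, same shape as the jammed one; must be left alone.
- jar: glass jar, 90 mm tall, a bystander
- mug: white mug, 90 mm tall, a bystander
- casting1: another blade casting of the same shape lying on the table beyond the chute, a bystander; origin in the middle of its underside
- casting2: another such casting beyond the chute, a bystander
Not all that is in view belongs to the job. Leave any green look-alike of the tray_a alone.

How it is judged (in metres and radians):
On the way, in this order (a step that is already met when the one before it is completed fails the run):
1. the jammed casting has been pushed up the chute until its root is wholly clear of the rails, and still lies on the chute floor (x of blank_root in the frame of chute above 0.035 m and z of blank_root in the frame of chute between 0.005 and 0.017 m and z of blank_grip in the frame of chute below 0.016 m), for 0.1 s.
2. the casting has been lifted out of the chute (z of each of blank_root, blank_grip in the frame of chute above 0.045 m), for 0.1 s.
At the end, for the whole second after the job is handed in: The formerly jammed casting lies at rest flat on the floor of the empty tray (its underside within 4 mm of the tray floor, its own z within 0.06 rad of straight up, the middle of its blade within 70 mm of the tray's centre), released (z of blank_grip in the frame of tray_a between 0.009 and 0.017 m and z of blank_root in the frame of tray_a below 0.019 m and angle between blank_grip's own z axis and vertical below 0.06 rad and horizontal distance between blank_grip and tray_a below 0.07 m and linear speed of blank below 0.02 m/s and angular speed of blank below 0.1 rad/s); the robot touches nothing.
It fails at once if the casting in the full tray is shifted by more than 20 mm (distance of spare_mid from where it was at the start of the episode above 0.02 m).
It fails at once if another thing on the table (jar, mug, loose castings) is shifted by more than 30 mm (distance of any of jar, mug, casting1, casting2 from where it was at the start of the episode above 0.03 m).
It fails at once if the casting is dropped or slammed into the tray (faster than 0.6 m/s there) (horizontal distance between blank_grip and tray_a below 0.09 m and height (world z) of blank_grip below 0.06 m and linear speed of blank above 0.6 m/s).
It also fails if it takes over 54 s, if anything falls off the work surface, if the arm or the gripper's body presses on something with over 40 N, if the wrist force passes 120 N, or if a joint passes its speed limit or range.

## Working session

There is one attempt and no reset: what is moved stays moved. The work goes in short steps, Python scripts to look and compute and a tool call to move; the robot and the scene stay as the last step left them, time stands still between calls to the robot, and variables do not carry over. Pictures are saved under pics/ and viewed, about 8 in all and at most 12, crops included, and the job is handed in when it is done.

Besides the shell and the picture viewer there is one more tool, called after "Emit:" by a JSON object that holds its "fn" and its "kwargs", one argument or row to a line. apply_moves: Moves the arm, as the interface text tells. Its arguments: {"type":"object","properties":{"increments":{"type":"array","items":{"type":"object","properties":{"gripper":{"type":"number"},"delta_pos":{"type":"array","items":{"type":"number"}},"dr":{"type":"array","items":{"type":"number"}}}}}},"required":["increments"]}

```bash
mkdir -p pics; ls; cat > h.py <<'E'
import numpy as np, cv2
from workcell import ctrl
def cam(n):
    d=ctrl.get_image(n); R=cv2.Rodrigues(np.array(d["rvec"],float))[0]; t=np.array(d["tvec"],float).ravel()
    return d,R,t
def save(d,f): cv2.imwrite(f,d["img"][:,:,::-1])
def cloud(d,R,t):
    K=d["mtx"]; v,u=np.mgrid[0:480,0:640]; z=d["range_z"].astype(float)
    P=np.stack([(u-K[0,2])/K[0,0]*z,(v-K[1,2])/K[1,1]*z,z],-1)
    W=(P-t)@R; W[z==0]=np.nan
    return W
E
python3 - <<'E'
from h import *
o=ctrl.get_obs(); print(o)
for n in("top","side"):
    d,R,t=cam(n); save(d,f"pics/{n}0.png"); np.savez(f"{n}0.npz",W=cloud(d,R,t),img=d["img"],R=R,t=t,K=d["mtx"]); print(n,-R.T@t,R[2])
E
```

```text
pics
{'t': 0.0, 'qpos': array([ 1.10097664e+00,  4.23836404e-01,  1.63070719e+00, -1.40119266e-06,
        1.08860144e+00, -1.89904332e-02]), 'qvel': array([ 0.00050932, -0.00099452,  0.0005293 ,  0.00182062,  0.00053043,
        0.00130564]), 'joint_torque': array([ 3.84100604e-04, -5.44632483e+01, -2.73655468e+01,  6.44519599e-02,
        2.31462240e-02, -9.16956265e-05]), 'ee_pos': array([272.03936649, 562.07016902, 229.89770934]), 'orientation': array([ 0.352363  ,  1.54210574, -0.35474609]), 'ft_force': array([-0.00296197, -0.30873017,  0.41444778]), 'moment': array([0.01109207, 0.02157914, 0.06725479]), 'width': 87.4787329680435}
top [ 348.97267707   13.92074026 1162.35195764] [ 0.12055401 -0.00859815 -0.99266953]
side [-353.96748254 -955.56318502  768.16077299] [ 0.58837959  0.65206172 -0.47814745]
```

View pics/top0.png

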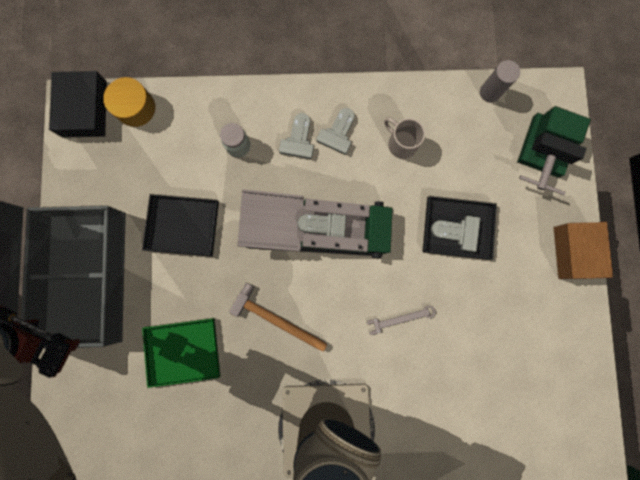

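View pics/side0.png

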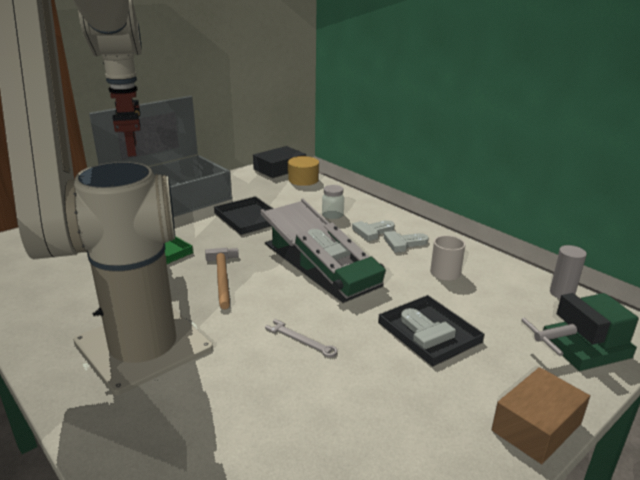

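The top view shows the chute with its green head at about (380,230) and its open bay at about (270,220). The jammed blade is at about (325,223), the empty black tray at (182,225) and the full tray at (460,228). The side view agrees with this.

```bash
python3 - <<'E'
from h import *
f=np.load("top0.npz"); W=f["W"]; img=f["img"]
print("K",f["K"][0,0])
for (u,v) in [(250,220),(290,220),(270,200),(270,240),(380,230),(335,222),(310,222),(350,222),(182,225),(182,198),(100,400),(330,212),(370,150)]: print((u,v),W[v,u].round(1),img[v,u])
# bay plane
roi=W[200:240,246:294].reshape(-1,3); roi=roi[~np.isnan(roi[:,0])]
c=roi.mean(0); n=np.linalg.svd(roi-c)[2][2]; n*=np.sign(n[2]); print("plane",c,n,"tilt",np.arccos(n[2]),"res",np.std((roi-c)@n))
up=-np.array([n[0],n[1],0]); print('uphill dir',np.arctan2(up[1],up[0]))
# tray a: dark pixels
hsv=cv2.cvtColor(img,cv2.COLOR_RGB2HSV)
m=((hsv[...,2]<75)).astype(np.uint8); mm=np.zeros_like(m); mm[180:270,130:232]=m[180:270,130:232]
q=np.argwhere((mm>0)); H=W[q[:,0],q[:,1]]; print("tray z pct",np.nanpercentile(H[:,2],[2,10,30,50,70,90,98]))
h=H[(H[:,2]>17)&(H[:,2]<30)]; r=cv2.minAreaRect(h[:,:2].astype(np.float32)); print("tray rim",r,len(h))
h=H[(H[:,2]>-5)&(H[:,2]<30)]; r=cv2.minAreaRect(h[:,:2].astype(np.float32)); print("tray all",r,len(h))
# green head
g=((hsv[...,0]>45)&(hsv[...,0]<90)&(hsv[...,1]>90)).astype(np.uint8); q=np.argwhere(g[190:270,355:400])+[190,355]; H=W[q[:,0],q[:,1]]
print("head",len(H),np.nanpercentile(H,[1,5,50,95,99],axis=0))
E
python3 - <<'E'
import cv2
im=cv2.imread('pics/top0.png')[180:265,225:405]
cv2.imwrite('pics/crop1.png',cv2.resize(im,None,fx=4.4,fy=4.4,interpolation=cv2.INTER_CUBIC))
E
```

```text
K 440.2776149924271
(250, 220) [522.5 171.9  93.8] [136 127 121]
(290, 220) [522.5  74.8  76. ] [139 129 122]
(270, 200) [573.2 123.1  83.4] [140 128 121]
(270, 240) [472.4 124.2  88. ] [136 126 118]
(380, 230) [ 491.9 -149.9   68.5] [37 67 45]
(335, 222) [514.8 -37.5  72.6] [146 147 132]
(310, 222) [514.5  24.9  86.4] [138 141 129]
(350, 222) [518.6 -77.7  40.5] [84 78 73]
(182, 225) [528.9 365.8   3.3] [40 39 36]
(182, 198) [599.9 363.6  12.5] [33 30 30]
(100, 400) [8.630e+01 5.706e+02 3.000e-01] [154 144 123]
(330, 212) [538.3 -25.3  85.2] [116 107 100]
(370, 150) [ 721.1 -142.8    1.1] [188 175 153]
plane [523.99248791 124.95734131  83.94072511] [-0.01828746 -0.20533643  0.97852058] tilt 0.20763795647989663 res 2.0122706259620533
uphill dir 1.4819696980997816
tray z pct [-1.05859934  0.90471329  2.77557629  4.09477609  5.59750706 15.60747309
 24.45738544]
tray rim ((527.4971313476562, 367.3378601074219), (182.4689178466797, 147.77220153808594), 83.54893493652344) 373
tray all ((527.368408203125, 371.3897399902344), (191.12721252441406, 148.89599609375), 83.58267974853516) 3995
head 1032 [[ 439.36012693 -178.01267053   48.91043617]
 [ 444.0835796  -173.99899141   58.25272776]
 [ 494.95649874 -147.15513816   65.94139661]
 [ 545.83164373 -120.43318614   72.29059822]
 [ 551.51029513 -117.46252217   73.93075043]]
```

View pics/crop1.png

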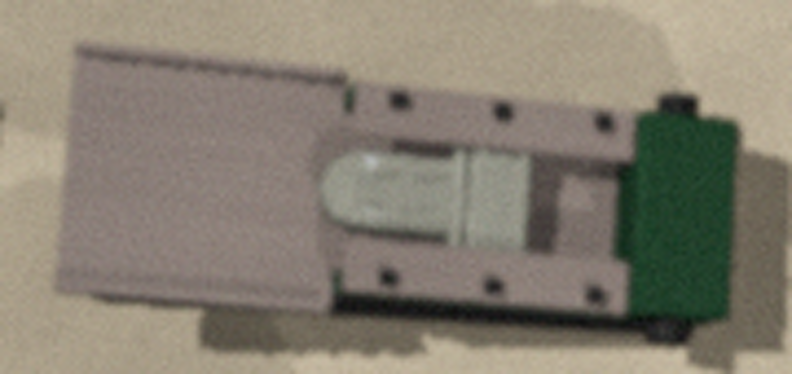

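The crop shows the blank's tip at (320,188), its root end face at x≈530 (y 155–250), the rail ends at (345,85) and (336,300), the head front at x≈634 and the bay top end from (78,45) to (57,293). Next I cast these pixels onto the chute planes.

```bash
cat >> h.py <<'E'
def ray_plane(K,R,t,uv,p,n):
    uv=np.atleast_2d(uv).astype(float); C=-R.T@t
    d=np.c_[(uv[:,0]-K[0,2])/K[0,0],(uv[:,1]-K[1,2])/K[1,1],np.ones(len(uv))]@R
    return C+d*(((p-C)@n)/(d@n))[:,None]
E
python3 - <<'E'
from h import *
f=np.load("top0.npz"); K,R,t=f["K"],f["R"],f["t"]; W=f["W"]
c=np.array([523.99,124.96,83.94]); s=np.sin(.2094); 
def P(cr,h,n): return ray_plane(K,R,t,np.array(cr,float)/4.4+[224.6,179.6],c+h*n,n)
yaw=1.45
for it in range(5):
    e=np.array([np.cos(yaw),np.sin(yaw)]); n=np.r_[-s*e,np.cos(.2094)]
    up=P([(78,45),(345,75)],8,n); lo=P([(57,293),(333,312)],8,n)
    rl=P([(355,88),(636,112)],30,n); 
    a=[np.arctan2(*(q[0]-q[1])[[1,0]]) if 1 else 0 for q in (up,lo,rl)]
    yaw=(a[0]+a[1])/2
print("yaws",a,yaw)
e=np.array([np.cos(yaw),np.sin(yaw)]);n=np.r_[-s*e,np.cos(.2094)];ex=np.r_[np.cos(.2094)*e,s];ey=np.cross(n,ex)
def show(name,cr,h): print(name,[(round(float((q-c)@ex),1),round(float((q-c)@ey),1)) for q in P(cr,h,n)])
show("top end curb",[(78,45),(57,293)],8)
show("rail end",[(352,85),(336,300)],30)
show("head front",[(638,115),(629,318)],40); show("head back",[(738,122),(728,318)],40)
show("slot edge head",[(622,160),(618,260)],30)
show("root end top edge",[(530,155),(528,250)],22); show("tip",[(320,188)],9)
show("blade sides@18",[(360,152),(440,152),(360,232),(440,240)],18)
print("c",c,"n",n,"ex",ex,"ey",ey)
E
```

```text
yaws [np.float64(1.4729312558378507), np.float64(1.4911305084243347), np.float64(1.4990401716262565)] 1.4820308821310926
top end curb [(72.3, -65.7), (72.6, 73.0)]
rail end [(-79.4, -54.4), (-78.2, 66.8)]
head front [(-244.3, -51.9), (-244.5, 64.7)]
head back [(-305.0, -53.8), (-303.7, 60.2)]
slot edge head [(-239.3, -26.8), (-239.7, 31.1)]
root end top edge [(-186.6, -26.0), (-188.4, 28.8)]
tip [(-68.5, 2.1)]
blade sides@18 [(-88.5, -19.0), (-134.7, -23.4), (-91.4, 26.3), (-137.7, 26.9)]
c [523.99 124.96  83.94] n [-0.01842772 -0.20705463  0.97815581] ex [0.08671246 0.97430475 0.20787304] ey [-0.99606293  0.08864892  0.        ]
```

```bash
cat >> h.py <<'E'
from scipy.spatial.transform import Rotation as Ro
YAW=1.484; T=.2094
e=np.array([np.cos(YAW),np.sin(YAW)]); N=np.r_[-np.sin(T)*e,np.cos(T)]; EX=np.r_[np.cos(T)*e,np.sin(T)]; EY=np.cross(N,EX)
O=np.array([523.99,124.96,83.94])-114.7*EX+4*EY
CH=np.c_[EX,EY,N]
def ch2w(p): return O+CH@np.array(p,float)
def w2ch(p): return CH.T@(np.array(p,float)-O)
def tool():
    o=ctrl.get_obs(); return np.array(o["ee_pos"]),Ro.from_rotvec(o["orientation"]).as_matrix(),o
def goal(pw,Rg=None):
    "turn (tool axes), then shift in the axes after the turn, cm"
    p,R,o=tool(); Rg=R if Rg is None else Rg
    print("turn",Ro.from_matrix(R.T@Rg).as_rotvec().round(4),"shift cm in new axes",(Rg.T@(np.array(pw)-p)/10).round(2),"in old",(R.T@(np.array(pw)-p)/10).round(2),"t",round(o["t"],2),"F",np.array(o["ft_force"]).round(1),"w",round(o["width"],1), "ch",w2ch(p).round(1))
RT={s:np.c_[-N,s*EY,np.cross(-N,s*EY)] for s in(1,-1)}
RV={s:np.c_[[0,0,-1],s*EY,np.cross([0,0,-1],s*EY)] for s in(1,-1)}
E
python3 - <<'E'
from h import *
p,R,o=tool(); print(R.round(3)); print("O",O)
for s in(1,-1):
    print(s); goal(ch2w([-105,0,110]),RT[s]); goal(ch2w([-105,0,14]),RT[s])
E
```

```text
[[-0.001  0.436  0.9  ]
 [-0.001  0.9   -0.436]
 [-1.    -0.001 -0.   ]]
O [510.27921221  13.53462663  60.09696188]
1
turn [-1.9266 -0.1409  0.2034] shift cm in new axes [ -5.31 -28.49 -65.47] in old [  8.48 -50.73  49.81] t 0.1 F [-0.5  0.7 -0.1] w 87.9 ch [549.7 284.9  56.9]
turn [-1.9266 -0.1409  0.2034] shift cm in new axes [  4.29 -28.49 -65.47] in old [ 17.87 -48.85  49.1 ] t 0.1 F [-0.5  0.7 -0.1] w 87.9 ch [549.7 284.9  56.9]
-1
turn [1.2021 0.1841 0.1275] shift cm in new axes [-5.31 28.49 65.47] in old [  8.48 -50.73  49.81] t 0.1 F [-0.5  0.7 -0.1] w 87.9 ch [549.7 284.9  56.9]
turn [1.2021 0.1841 0.1275] shift cm in new axes [ 4.29 28.49 65.47] in old [ 17.87 -48.85  49.1 ] t 0.1 F [-0.5  0.7 -0.1] w 87.9 ch [549.7 284.9  56.9]
```

Emit:
{"fn": "apply_moves", "kwargs": {
  "increments": [
    {"gripper": 0, "delta_pos": [0, -2.4, 2.4], "dr": [0, 0, 0]},
    {"gripper": 0, "delta_pos": [0, -2.4, 2.4], "dr": [0, 0, 0]},
    {"gripper": 0, "delta_pos": [0, -2.4, 2.4], "dr": [0, 0, 0]},
    {"gripper": 0, "delta_pos": [0, -2.4, 2.4], "dr": [0, 0, 0]},
    {"gripper": 0, "delta_pos": [0, -2.4, 2.4], "dr": [0, 0, 0]}
  ]
}}

```text
t: 0.52
ee_pos: [328.0, 400.6, 230.3]
orientation: [0.353, 1.542, -0.354]
ft_force: [0.1, 0.6, -0.3]
width: 57.9
```

Emit:
{"fn": "apply_moves", "kwargs": {
  "increments": [
    {"gripper": 0, "delta_pos": [0, 0, 0], "dr": [0.11, 0.017, 0.012]},
    {"gripper": 0, "delta_pos": [0, 0, 0], "dr": [0.11, 0.017, 0.012]},
    {"gripper": 0, "delta_pos": [0, 0, 0], "dr": [0.11, 0.017, 0.012]},
    {"gripper": 0, "delta_pos": [0, 0, 0], "dr": [0.11, 0.017, 0.012]},
    {"gripper": 0, "delta_pos": [0, 0, 0], "dr": [0.11, 0.017, 0.012]}
  ]
}}

```text
t: 0.93
ee_pos: [328.0, 402.0, 230.5]
orientation: [0.855, 1.494, -0.729]
ft_force: [-0.4, -1.0, 0.4]
width: 24.5
```

Emit:
{"fn": "apply_moves", "kwargs": {
  "increments": [
    {"gripper": 0, "delta_pos": [0, 0, 0], "dr": [0.11, 0.017, 0.012]},
    {"gripper": 0, "delta_pos": [0, 0, 0], "dr": [0.11, 0.017, 0.012]},
    {"gripper": 0, "delta_pos": [0, 0, 0], "dr": [0.11, 0.017, 0.012]},
    {"gripper": 0, "delta_pos": [0, 0, 0], "dr": [0.11, 0.017, 0.012]},
    {"gripper": 0, "delta_pos": [0, 0, 0], "dr": [0.11, 0.017, 0.012]}
  ]
}}

```text
t: 1.35
ee_pos: [327.9, 402.0, 230.4]
orientation: [1.35, 1.35, -1.094]
ft_force: [0.6, -0.8, 1.0]
width: 0.5
```

```bash
python3 -c "
from h import *
goal(ch2w([-105,0,110]),RT[-1]);print(tool()[0],tool()[2]['qpos'])"
```

```text
turn [0.0965 0.0111 0.0085] shift cm in new axes [-2.06 21.54 50.35] in old [-1.65 16.57 52.21] t 1.35 F [ 0.6 -0.8  1. ] w 0.5 ch [398.5 215.4  89.4]
[327.8779861  402.00033097 230.39109893] [0.78652297 0.20648661 1.96331194 0.17996503 0.83244221 0.66392062]
```

Emit:
{"fn": "apply_moves", "kwargs": {
  "increments": [
    {"gripper": 0, "delta_pos": [0, 0, 0], "dr": [0.0965, 0.011, 0.0085]},
    {"gripper": 0, "delta_pos": [-0.2, 1.54, 3.6], "dr": [0, 0, 0]},
    {"gripper": 0, "delta_pos": [-0.2, 1.54, 3.6], "dr": [0, 0, 0]},
    {"gripper": 0, "delta_pos": [-0.2, 1.54, 3.6], "dr": [0, 0, 0]},
    {"gripper": 0, "delta_pos": [-0.2, 1.54, 3.6], "dr": [0, 0, 0]}
  ]
}}

```text
t: 1.77
ee_pos: [377.7, 253.8, 208.4]
orientation: [1.427, 1.316, -1.155]
ft_force: [0.6, -1.0, -0.4]
width: 0.6
```

Emit:
{"fn": "apply_moves", "kwargs": {
  "increments": [
    {"gripper": 0, "delta_pos": [-0.2, 1.54, 3.6], "dr": [0, 0, 0]},
    {"gripper": 0, "delta_pos": [-0.2, 1.54, 3.6], "dr": [0, 0, 0]},
    {"gripper": 0, "delta_pos": [-0.2, 1.54, 3.6], "dr": [0, 0, 0]},
    {"gripper": 0, "delta_pos": [-0.2, 1.54, 3.6], "dr": [0, 0, 0]},
    {"gripper": 0, "delta_pos": [-0.2, 1.54, 3.6], "dr": [0, 0, 0]}
  ]
}}

```text
t: 2.18
ee_pos: [440.3, 69.5, 181.0]
orientation: [1.428, 1.315, -1.155]
ft_force: [1.1, 0.1, -0.0]
width: 0.6
```

Emit:
{"fn": "apply_moves", "kwargs": {
  "increments": [
    {"gripper": 0, "delta_pos": [-0.1, 1.54, 3.6], "dr": [0, 0, 0]},
    {"gripper": 0, "delta_pos": [-0.1, 1.54, 3.6], "dr": [0, 0, 0]},
    {"gripper": 0, "delta_pos": [0, 1.54, 3.6], "dr": [0, 0, 0]},
    {"gripper": 0, "delta_pos": [0, 1.54, 3.6], "dr": [0, 0, 0]},
    {"gripper": 0, "delta_pos": [0, 1.54, 3.6], "dr": [0, 0, 0]}
  ]
}}

```text
t: 2.6
ee_pos: [502.7, -112.8, 145.3]
orientation: [1.428, 1.315, -1.156]
ft_force: [0.6, 0.3, 0.0]
width: 0.6
```

```bash
python3 -c "
from h import *
goal(ch2w([-105,0,110]),RT[-1]);goal(ch2w([-105,0,14]),RT[-1]);print(tool()[0],tool()[2]['qpos'])
d,R,t=cam('wrist'); save(d,'pics/w1.png'); np.savez('w1.npz',W=cloud(d,R,t),img=d['img'],R=R,t=t,K=d['mtx']); print('cam ch',w2ch(-R.T@t))
def px(p):
    q=R@ch2w(p)+t; q=d['mtx']@q; return (q[:2]/q[2]).round()
for p in ([-105,0,0],[-73,0,22],[35,29,30],[35,-29,30],[-130,29,30],[-130,-29,30]): print(p,px(p))"
```

```text
turn [0.0053 0.0002 0.0004] shift cm in new axes [-0.03 -0.34 -0.1 ] in old [-0.03 -0.34 -0.1 ] t 2.6 F [0.6 0.3 0. ] w 0.6 ch [-106.    -3.4  109.7]
turn [0.0053 0.0002 0.0004] shift cm in new axes [ 9.57 -0.34 -0.1 ] in old [ 9.57 -0.34 -0.1 ] t 2.6 F [0.6 0.3 0. ] w 0.6 ch [-106.    -3.4  109.7]
[ 502.70466327 -112.771739    145.3328531 ] [-0.36120968  0.41286682  1.90975593  0.25928283  0.8934454  -0.45031879]
cam ch [-28.75162503  -3.27536444 263.51528015]
[-105, 0, 0] [309. 234.]
[-73, 0, 22] [309. 196.]
[35, 29, 30] [257.   7.]
[35, -29, 30] [361.   8.]
[-130, 29, 30] [266. 281.]
[-130, -29, 30] [351. 281.]
```

View pics/w1.png

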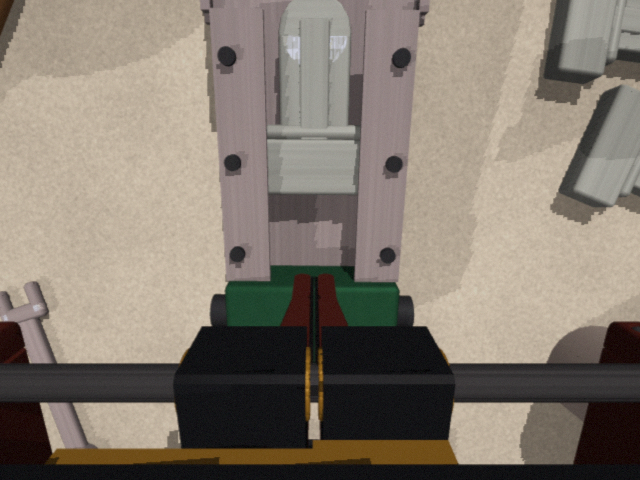

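The wrist view puts the slot centre at u≈312, about 2 mm from my estimate. The root edge is at v≈193, so root x ≈ -71. The slot under the closed fingers is clear, so I descend.

Emit:
{"fn": "apply_moves", "kwargs": {
  "increments": [
    {"gripper": 0, "delta_pos": [2.2, -0.03, 0.05], "dr": [0.005, 0, 0]},
    {"gripper": 0, "delta_pos": [2.2, -0.03, 0.05], "dr": [0, 0, 0]},
    {"gripper": 0, "delta_pos": [2.2, -0.04, 0], "dr": [0, 0, 0]},
    {"gripper": 0, "delta_pos": [1.8, 0, 0], "dr": [0, 0, 0]},
    {"gripper": 0, "delta_pos": [1.1, 0, 0], "dr": [0, 0, 0]}
  ]
}}

```text
t: 3.07
ee_pos: [502.1, -91.5, 50.8]
orientation: [1.431, 1.316, -1.162]
ft_force: [-0.6, -0.4, -0.0]
width: 0.4
```

Emit:
{"fn": "apply_moves", "kwargs": {
  "increments": [
    {"gripper": 0, "delta_pos": [0, 0, 0], "dr": [0, 0, 0]},
    {"gripper": 0, "delta_pos": [0, 0, 0], "dr": [0, 0, 0]},
    {"gripper": 0, "delta_pos": [0, 0, -0.4], "dr": [0, 0, 0]},
    {"gripper": 0, "delta_pos": [0, 0, -0.4], "dr": [0, 0, 0]},
    {"gripper": 0, "delta_pos": [0, 0, -0.4], "dr": [0, 0, 0]}
  ]
}}

```text
t: 3.48
ee_pos: [505.0, -80.2, 56.3]
orientation: [1.432, 1.311, -1.159]
ft_force: [0.7, -0.4, -0.1]
width: 0.9
```

```bash
python3 -c "
from h import *
goal(ch2w([45,-1,14]),RT[-1])"
```

```text
turn [ 0.0008  0.0007 -0.0018] shift cm in new axes [  0.18  -0.19 -13.76] in old [  0.17  -0.18 -13.76] t 3.48 F [ 0.7 -0.4 -0.1] w 0.9 ch [-92.6  -2.9  15.8]
```

Emit:
{"fn": "apply_moves", "kwargs": {
  "increments": [
    {"gripper": 0, "delta_pos": [0.1, -0.03, -0.6], "dr": [0, 0, 0]},
    {"gripper": 0, "delta_pos": [0, -0.03, -0.6], "dr": [0, 0, 0]},
    {"gripper": 0, "delta_pos": [0, -0.03, -0.6], "dr": [0, 0, 0]},
    {"gripper": 0, "delta_pos": [0, 0, -0.6], "dr": [0, 0, 0]},
    {"gripper": 0, "delta_pos": [0, 0, -0.6], "dr": [0, 0, 0]}
  ]
}}

```text
t: 3.9
ee_pos: [506.3, -50.5, 60.9]
orientation: [1.431, 1.312, -1.159]
ft_force: [0.1, -5.2, 2.0]
width: 0.6
```

```bash
python3 -c "
from h import *
goal(ch2w([35,-1,14]),RT[-1])"
```

```text
turn [ 0.001   0.0009 -0.0009] shift cm in new axes [ 0.02 -0.06 -9.76] in old [ 0.01 -0.05 -9.76] t 3.9 F [ 0.1 -5.2  2. ] w 0.6 ch [-62.6  -1.6  14.2]
```

Emit:
{"fn": "apply_moves", "kwargs": {
  "increments": [
    {"gripper": 0, "delta_pos": [0, 0, -0.7], "dr": [0, 0, 0]},
    {"gripper": 0, "delta_pos": [0, 0, -0.7], "dr": [0, 0, 0]},
    {"gripper": 0, "delta_pos": [0, 0, -0.7], "dr": [0, 0, 0]},
    {"gripper": 0, "delta_pos": [0, 0, -0.7], "dr": [0, 0, 0]},
    {"gripper": 0, "delta_pos": [0, 0, -0.7], "dr": [0, 0, 0]}
  ]
}}

```text
t: 4.32
ee_pos: [508.9, -16.0, 67.9]
orientation: [1.431, 1.313, -1.16]
ft_force: [-0.8, -4.6, 2.6]
width: 0.7
```

Emit:
{"fn": "apply_moves", "kwargs": {
  "increments": [
    {"gripper": 0, "delta_pos": [0, 0, -0.7], "dr": [0, 0, 0]},
    {"gripper": 0, "delta_pos": [0, 0, -0.7], "dr": [0, 0, 0]},
    {"gripper": 0, "delta_pos": [0, 0, -0.7], "dr": [0, 0, 0]},
    {"gripper": 0, "delta_pos": [0, 0, -0.7], "dr": [0, 0, 0]},
    {"gripper": 0, "delta_pos": [0, 0, -0.5], "dr": [0, 0, 0]}
  ]
}}

```text
t: 4.73
ee_pos: [511.6, 16.3, 74.8]
orientation: [1.431, 1.313, -1.159]
ft_force: [-0.2, -5.5, 2.9]
width: 0.4
```

```bash
python3 -c "
from h import *
goal(ch2w([35,-1,14]),RT[-1])
d,R,t=cam('top'); save(d,'pics/top1.png'); cv2.imwrite('pics/top1c.png',cv2.resize(d['img'][180:265,225:405,::-1],None,fx=3,fy=3))
d,R,t=cam('wrist'); save(d,'pics/w2.png'); np.savez('w2.npz',W=cloud(d,R,t),img=d['img'],R=R,t=t,K=d['mtx'])
a=cv2.resize(d['img'][:,:,::-1],(540,405)); cv2.imwrite('pics/v2.png',np.vstack([a,cv2.imread('pics/top1c.png')[:190]]))
def px(p):
    q=R@ch2w(p)+t; q=d['mtx']@q; return (q[:2]/q[2]).round()
for p in ([35,29,30],[35,-29,30],[190,0,0]): print(p,px(p))
"
```

```text
turn [0.001  0.0003 0.0002] shift cm in new axes [-0.02 -0.01 -2.91] in old [-0.02 -0.01 -2.91] t 4.73 F [-0.2 -5.5  2.9] w 0.4 ch [ 5.9 -1.1 13.8]
[35, 29, 30] [237. 255.]
[35, -29, 30] [384. 255.]
[190, 0, 0] [ 311. -186.]
```

View pics/v2.png

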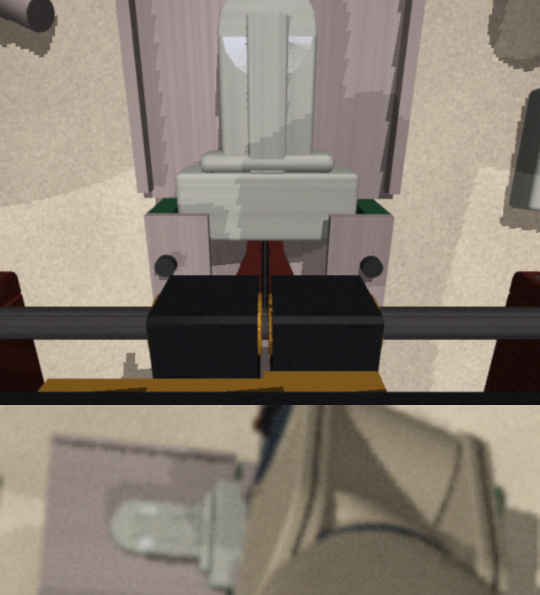

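The casting is straight in the slot. Its root top edge is at v≈238, about 15–20 mm below the rail end at v≈214. I push about 30 mm more, then back off.

Emit:
{"fn": "apply_moves", "kwargs": {
  "increments": [
    {"gripper": 0, "delta_pos": [0, 0, -0.7], "dr": [0, 0, 0]},
    {"gripper": 0, "delta_pos": [0, 0, -0.7], "dr": [0, 0, 0]},
    {"gripper": 0, "delta_pos": [0, 0, -0.7], "dr": [0, 0, 0]},
    {"gripper": 0, "delta_pos": [0, 0, -0.6], "dr": [0, 0, 0]},
    {"gripper": 0, "delta_pos": [0, 0, -0.4], "dr": [0, 0, 0]}
  ]
}}

```text
t: 5.25
ee_pos: [514.1, 46.6, 81.1]
orientation: [1.431, 1.314, -1.16]
ft_force: [1.2, -1.7, -1.9]
width: 0.4
```

Emit:
{"fn": "apply_moves", "kwargs": {
  "increments": [
    {"gripper": 0, "delta_pos": [0, 0, 0], "dr": [0, 0, 0]},
    {"gripper": 0, "delta_pos": [0, 0, 0], "dr": [0, 0, 0]},
    {"gripper": 0, "delta_pos": [0, 0, 0.5], "dr": [0, 0, 0]},
    {"gripper": 0, "delta_pos": [0, 0, 0.5], "dr": [0, 0, 0]},
    {"gripper": 0, "delta_pos": [0, 0, 0], "dr": [0, 0, 0]}
  ]
}}

```text
t: 5.67
ee_pos: [513.3, 35.0, 78.8]
orientation: [1.432, 1.313, -1.16]
ft_force: [0.9, 0.6, -0.5]
width: 0.5
```

Emit:
{"fn": "apply_moves", "kwargs": {
  "increments": [
    {"gripper": 0, "delta_pos": [-2.5, 0, 0], "dr": [0, 0, 0]},
    {"gripper": 0, "delta_pos": [-3, 0, 0], "dr": [0, 0, 0]},
    {"gripper": 0, "delta_pos": [-3, 0, 0], "dr": [0, 0, 0]},
    {"gripper": 70, "delta_pos": [-2, 0, 0], "dr": [0, 0, 0]},
    {"gripper": 70, "delta_pos": [0, 0, 0], "dr": [0, 0, 0]}
  ]
}}

```text
t: 6.08
ee_pos: [514.0, 13.0, 185.6]
orientation: [1.435, 1.307, -1.155]
ft_force: [0.9, -0.1, -0.8]
width: 10.5
```

```bash
python3 -c "
from h import *
goal(ch2w([115,-1,13]),RT[-1])
d,R,t=cam('wrist'); save(d,'pics/w3.png'); W=cloud(d,R,t); np.savez('w3.npz',W=W,img=d['img'],R=R,t=t,K=d['mtx'])
def px(p):
    q=R@ch2w(p)+t; q=d['mtx']@q; return (q[:2]/q[2]).round()
for p in ([35,29,30],[35,-29,30],[190,0,0],[45,0,22],[115,22,18],[115,-22,18]): print(p,px(p))
C=(W-O)@CH
for v in (60,120,180,210,220,230,240,250): print(v,C[v,312].round(1))
"
```

```text
turn [ 0.0007  0.0006 -0.007 ] shift cm in new axes [10.98 -0.27 -8.91] in old [10.97 -0.34 -8.92] t 6.08 F [ 0.9 -0.1 -0.8] w 10.5 ch [ 25.9  -3.7 122.8]
[35, 29, 30] [265. 229.]
[35, -29, 30] [349. 229.]
[190, 0, 0] [307. -12.]
[45, 0, 22] [307. 212.]
[115, 22, 18] [274. 108.]
[115, -22, 18] [340. 108.]
60 [143.8  -3.4  20.2]
120 [107.4  -3.4  18.3]
180 [67.8 -3.4 20.8]
210 [42.  -3.4  0.4]
220 [34.  -3.4  0.1]
230 [25.9 -3.4 -0.3]
240 [17.7 -3.4 -0.6]
250 [ 9.2 -3.4 -1.2]
```

View pics/w3.png

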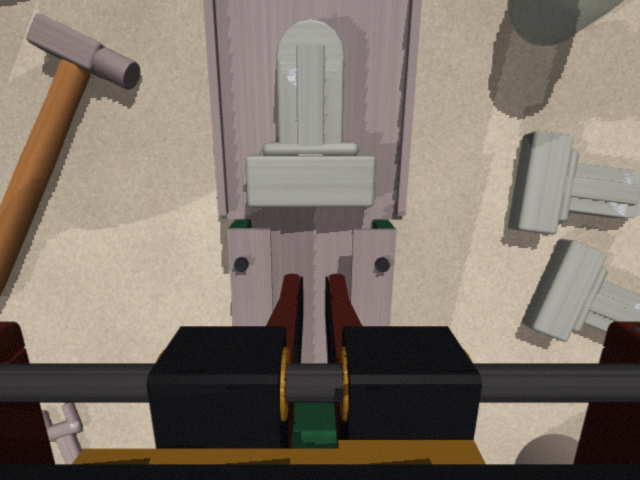

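The root is at x≈49, clear of the rails and straight on the floor. The blade centre is at y≈-2, so I go to grip at (119, -2).

Emit:
{"fn": "apply_moves", "kwargs": {
  "increments": [
    {"gripper": 72, "delta_pos": [0, -0.06, -2.3], "dr": [0, 0, -0.007]},
    {"gripper": 72, "delta_pos": [0, -0.06, -2.3], "dr": [0, 0, 0]},
    {"gripper": 72, "delta_pos": [0, -0.06, -2.3], "dr": [0, 0, 0]},
    {"gripper": 72, "delta_pos": [0, 0, -2.4], "dr": [0, 0, 0]},
    {"gripper": 72, "delta_pos": [0, 0, 0], "dr": [0, 0, 0]}
  ]
}}

```text
t: 6.55
ee_pos: [517.4, 107.7, 200.4]
orientation: [1.427, 1.321, -1.163]
ft_force: [-1.1, 0.2, 0.0]
width: 48.0
```

```bash
python3 -c "
from h import *
goal(ch2w([119,-2,12]),RT[-1])"
```

```text
turn [ 0.0023 -0.0004  0.0082] shift cm in new axes [10.56  0.31  0.25] in old [10.56  0.4   0.26] t 6.55 F [-1.1  0.2  0. ] w 48.0 ch [121.5   1.1 117.6]
```

Emit:
{"fn": "apply_moves", "kwargs": {
  "increments": [
    {"gripper": 72, "delta_pos": [1.0, 0.16, 0.13], "dr": [0.002, 0, 0.008]},
    {"gripper": 72, "delta_pos": [2, 0.15, 0.12], "dr": [0, 0, 0]},
    {"gripper": 72, "delta_pos": [2, 0, 0], "dr": [0, 0, 0]},
    {"gripper": 72, "delta_pos": [1.6, 0, 0], "dr": [0, 0, 0]},
    {"gripper": 72, "delta_pos": [0, 0, 0], "dr": [0, 0, 0]}
  ]
}}

```text
t: 6.97
ee_pos: [518.7, 115.6, 131.8]
orientation: [1.43, 1.316, -1.167]
ft_force: [-1.4, -0.5, 0.3]
width: 63.3
```

```bash
python3 -c "
from h import *
goal(ch2w([119,-2,12]),RT[-1])"
```

```text
turn [-0.0025  0.0018  0.0061] shift cm in new axes [ 3.69  0.25 -0.39] in old [ 3.69  0.27 -0.4 ] t 6.97 F [-1.4 -0.5  0.3] w 63.3 ch [115.1   0.5  48.9]
```

Emit:
{"fn": "apply_moves", "kwargs": {
  "increments": [
    {"gripper": 72, "delta_pos": [0.7, 0.1, -0.2], "dr": [0, 0, 0]},
    {"gripper": 72, "delta_pos": [0.5, 0.1, -0.15], "dr": [0, 0, 0]},
    {"gripper": 72, "delta_pos": [0, 0, 0], "dr": [0, 0, 0]},
    {"gripper": 72, "delta_pos": [0, 0, 0], "dr": [0, 0, 0]},
    {"gripper": 72, "delta_pos": [0, 0, 0], "dr": [0, 0, 0]}
  ]
}}

```text
t: 7.38
ee_pos: [524.5, 121.6, 125.5]
orientation: [1.434, 1.311, -1.16]
ft_force: [-1.1, -0.2, -0.3]
width: 63.2
```

```bash
python3 -c "
from h import *
goal(ch2w([119,-2,12]),RT[-1])
d,R,t=cam('wrist'); save(d,'pics/w4.png'); goal(ch2w([119,-2,12]),RT[-1])"
```

```text
turn [-0.001   0.0002 -0.002 ] shift cm in new axes [ 2.93 -0.28  0.11] in old [ 2.93 -0.29  0.11] t 7.38 F [-1.1 -0.2 -0.3] w 63.2 ch [120.1  -4.8  41.3]
turn [-0.0011  0.0002 -0.002 ] shift cm in new axes [ 2.93 -0.28  0.11] in old [ 2.93 -0.29  0.11] t 7.43 F [-0.6  0.4  0.3] w 63.2 ch [120.1  -4.8  41.3]
```

View pics/w4.png

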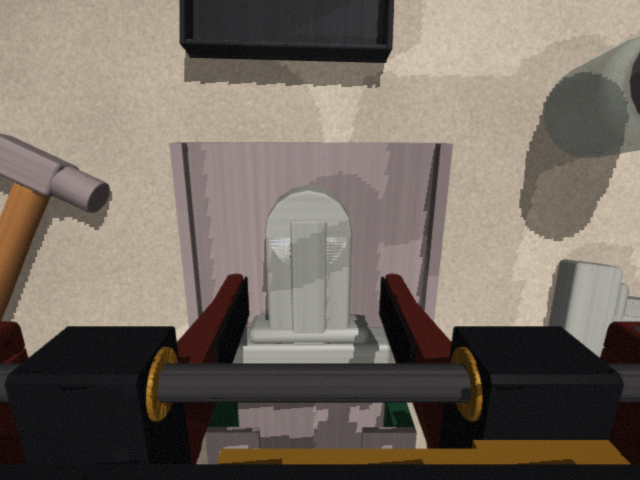

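The blade centre is at u≈309 and the finger centre at u≈316, so the gripper sits about 3 mm off to one side, in line with the readout. I correct that, descend and close.

Emit:
{"fn": "apply_moves", "kwargs": {
  "increments": [
    {"gripper": 72, "delta_pos": [0.3, -0.14, 0.05], "dr": [0, 0, 0]},
    {"gripper": 72, "delta_pos": [0.7, -0.14, 0.05], "dr": [0, 0, 0]},
    {"gripper": 72, "delta_pos": [0.7, 0, 0], "dr": [0, 0, 0]},
    {"gripper": 72, "delta_pos": [0.6, 0, 0], "dr": [0, 0, 0]},
    {"gripper": 72, "delta_pos": [0.4, 0, 0], "dr": [0, 0, 0]}
  ]
}}

```text
t: 7.85
ee_pos: [521.2, 126.7, 97.2]
orientation: [1.433, 1.312, -1.162]
ft_force: [-0.4, -0.2, -0.9]
width: 63.2
```

```bash
python3 -c "
from h import *
goal(ch2w([119,-2,12]),RT[-1])"
```

```text
turn [-0.0014  0.0007  0.0003] shift cm in new axes [ 0.06  0.09 -0.01] in old [ 0.06  0.09 -0.01] t 7.85 F [-0.4 -0.2 -0.9] w 63.2 ch [118.9  -1.1  12.6]
```

Emit:
{"fn": "apply_moves", "kwargs": {
  "increments": [
    {"gripper": 20, "delta_pos": [0.05, 0.05, 0], "dr": [0, 0, 0]},
    {"gripper": 20, "delta_pos": [0, 0, 0], "dr": [0, 0, 0]},
    {"gripper": 20, "delta_pos": [0, 0, 0], "dr": [0, 0, 0]},
    {"gripper": 20, "delta_pos": [0, 0, 0], "dr": [0, 0, 0]},
    {"gripper": 20, "delta_pos": [0, 0, 0], "dr": [0, 0, 0]}
  ]
}}

```text
t: 8.27
ee_pos: [522.3, 126.5, 97.8]
orientation: [1.433, 1.311, -1.16]
ft_force: [0.3, -0.1, -3.2]
width: 43.6
```

Emit:
{"fn": "apply_moves", "kwargs": {
  "increments": [
    {"gripper": 20, "delta_pos": [0, 0, 0], "dr": [0, 0, 0]},
    {"gripper": 20, "delta_pos": [0, 0, 0], "dr": [0, 0, 0]},
    {"gripper": 20, "delta_pos": [0, 0, 0], "dr": [0, 0, 0]},
    {"gripper": 20, "delta_pos": [0, 0, 0], "dr": [0, 0, 0]},
    {"gripper": 20, "delta_pos": [-0.3, 0, 0], "dr": [0, 0, 0]}
  ]
}}

```text
t: 8.68
ee_pos: [521.7, 125.9, 100.3]
orientation: [1.433, 1.312, -1.162]
ft_force: [-0.1, -0.2, -3.8]
width: 43.3
```

Emit:
{"fn": "apply_moves", "kwargs": {
  "increments": [
    {"gripper": 20, "delta_pos": [-0.8, 0, 0], "dr": [0, 0, 0]},
    {"gripper": 20, "delta_pos": [-1.5, 0, 0], "dr": [0, 0, 0]},
    {"gripper": 20, "delta_pos": [-2, 0, 0], "dr": [0, 0, 0]},
    {"gripper": 20, "delta_pos": [-2, 0, 0], "dr": [0, 0, 0]},
    {"gripper": 20, "delta_pos": [-1.5, 0, 0], "dr": [0, 0, 0]}
  ]
}}

```text
t: 9.1
ee_pos: [520.9, 109.5, 178.9]
orientation: [1.434, 1.311, -1.16]
ft_force: [-0.2, 0.2, -3.8]
width: 43.7
```

```bash
python3 -c "
from h import *
TC=np.array([527.5,369.5,0])
u=np.r_[e,0]
goal(TC+10*u+[0,0,110],RV[-1]); goal(TC+10*u+[0,0,16],RV[-1])
o=ctrl.get_obs();print(o['moment'],o['ee_pos'])"
```

```text
turn [-0.0015 -0.209  -0.0018] shift cm in new axes [  6.89  -1.59 -26.96] in old [ 12.33  -1.65 -24.94] t 9.1 F [-0.2  0.2 -3.8] w 43.7 ch [119.1  -2.2  96.2]
turn [-0.0015 -0.209  -0.0018] shift cm in new axes [ 16.29  -1.59 -26.96] in old [ 21.53  -1.66 -22.99] t 9.1 F [-0.2  0.2 -3.8] w 43.7 ch [119.1  -2.2  96.2]
[-0.24301617  0.02345659 -0.02024296] [520.87708471 109.47929516 178.91863283]
```

Emit:
{"fn": "apply_moves", "kwargs": {
  "increments": [
    {"gripper": 20, "delta_pos": [0, 0, 0], "dr": [0, -0.07, 0]},
    {"gripper": 20, "delta_pos": [0, 0, 0], "dr": [-0.001, -0.07, -0.002]},
    {"gripper": 20, "delta_pos": [0, 0, 0], "dr": [0, -0.069, 0]},
    {"gripper": 20, "delta_pos": [0, -0.2, -2.0], "dr": [0, 0, 0]},
    {"gripper": 20, "delta_pos": [0, -0.2, -3.0], "dr": [0, 0, 0]}
  ]
}}

```text
t: 9.52
ee_pos: [520.7, 159.6, 177.7]
orientation: [1.273, 1.166, -1.276]
ft_force: [-0.4, 0.7, -3.2]
width: 43.7
```

Emit:
{"fn": "apply_moves", "kwargs": {
  "increments": [
    {"gripper": 20, "delta_pos": [0, -0.2, -3.5], "dr": [0, 0, 0]},
    {"gripper": 20, "delta_pos": [0, -0.2, -3.5], "dr": [0, 0, 0]},
    {"gripper": 20, "delta_pos": [0, -0.2, -3.5], "dr": [0, 0, 0]},
    {"gripper": 20, "delta_pos": [0, -0.2, -3.5], "dr": [0, 0, 0]},
    {"gripper": 20, "delta_pos": [0, -0.2, -3.5], "dr": [0, 0, 0]}
  ]
}}

```text
t: 9.93
ee_pos: [525.9, 336.7, 177.6]
orientation: [1.273, 1.167, -1.274]
ft_force: [0.1, -0.1, -3.8]
width: 44.0
```

Emit:
{"fn": "apply_moves", "kwargs": {
  "increments": [
    {"gripper": 20, "delta_pos": [0.5, -0.2, -2.5], "dr": [0, 0, 0]},
    {"gripper": 20, "delta_pos": [1.5, 0, -1.5], "dr": [0, 0, 0]},
    {"gripper": 20, "delta_pos": [2, 0, -0.5], "dr": [0, 0, 0]},
    {"gripper": 20, "delta_pos": [1.5, 0, 0], "dr": [0, 0, 0]},
    {"gripper": 20, "delta_pos": [0.7, 0, 0], "dr": [0, 0, 0]}
  ]
}}

```text
t: 10.35
ee_pos: [526.8, 379.9, 113.1]
orientation: [1.269, 1.168, -1.277]
ft_force: [0.1, 0.1, -3.4]
width: 43.8
```

```bash
python3 -c "
from h import *
TC=np.array([527.5,369.5,0])
u=np.r_[e,0]
goal(TC+10*u+[0,0,17],RV[-1])
d,R,t=cam('wrist'); W=cloud(d,R,t);np.savez('w5.npz',W=W,img=d['img'],R=R,t=t,K=d['mtx'])
d2,R2,t2=cam('side'); 
cv2.imwrite('pics/v5.png',np.hstack([cv2.resize(d['img'][:,:,::-1],(480,360)),cv2.resize(d2['img'][150:300,190:330,::-1],(320,360))]))
def px(p):
    q=R@np.array(p)+t; q=d['mtx']@q; return (q[:2]/q[2]*0.75).round()
Y=np.array([-u[1],u[0],0])
for a in(75,-75):
  for b in (90,-90): print(a,b,px(TC+[0,0,24]+a*Y+b*u))
"
```

```text
turn [0.0003 0.0023 0.0039] shift cm in new axes [9.61 0.16 0.03] in old [9.61 0.2  0.  ] t 10.35 F [ 0.1  0.1 -3.4] w 43.8 ch [369.4  15.3 -24.3]
75 90 [148.  92.]
75 -90 [164. 275.]
-75 90 [327.  92.]
-75 -90 [310. 276.]
```

View pics/v5.png

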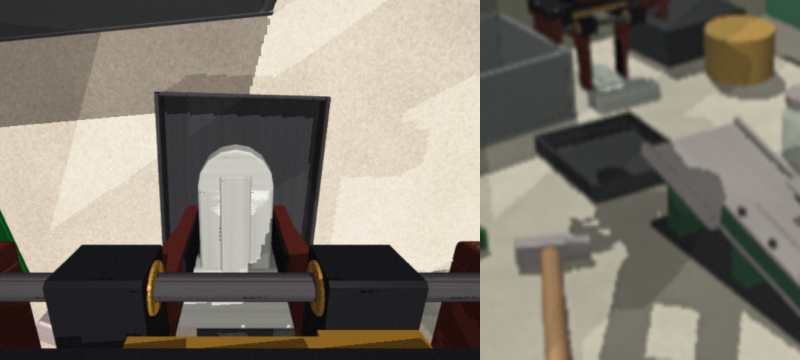

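The tray corners at (155,93) and (329,97) match the prediction to within about 4 mm. The casting is level, so I lower it.

Emit:
{"fn": "apply_moves", "kwargs": {
  "increments": [
    {"gripper": 20, "delta_pos": [1.2, 0.1, 0], "dr": [0, 0.002, 0.004]},
    {"gripper": 20, "delta_pos": [2.2, 0.1, 0], "dr": [0, 0, 0]},
    {"gripper": 20, "delta_pos": [2.2, 0, 0], "dr": [0, 0, 0]},
    {"gripper": 20, "delta_pos": [2.0, 0, 0], "dr": [0, 0, 0]},
    {"gripper": 20, "delta_pos": [1.0, 0, 0], "dr": [0, 0, 0]}
  ]
}}

```text
t: 10.87
ee_pos: [530.2, 379.4, 28.2]
orientation: [1.275, 1.166, -1.272]
ft_force: [-0.2, -0.1, -4.0]
width: 43.8
```

Emit:
{"fn": "apply_moves", "kwargs": {
  "increments": [
    {"gripper": 20, "delta_pos": [0.2, 0, 0], "dr": [0, 0, 0]},
    {"gripper": 20, "delta_pos": [0.2, 0, 0], "dr": [0, 0, 0]},
    {"gripper": 20, "delta_pos": [0, 0, 0], "dr": [0, 0, 0]},
    {"gripper": 20, "delta_pos": [0, 0, 0], "dr": [0, 0, 0]},
    {"gripper": 20, "delta_pos": [0, 0, 0], "dr": [0, 0, 0]}
  ]
}}

```text
t: 11.28
ee_pos: [531.2, 380.7, 26.4]
orientation: [1.278, 1.166, -1.268]
ft_force: [0.1, 0.7, -3.7]
width: 43.6
```

```bash
python3 -c "
from h import *
TC=np.array([527.5,369.5,0]);u=np.r_[e,0]
goal(TC+10*u+[0,0,16],RV[-1])"
```

```text
turn [-0.0003 -0.0033 -0.0044] shift cm in new axes [ 1.04 -0.27  0.15] in old [ 1.04 -0.27  0.15] t 11.28 F [ 0.1  0.7 -3.7] w 43.6 ch [ 352.5   11.  -109.4]
```

Emit:
{"fn": "apply_moves", "kwargs": {
  "increments": [
    {"gripper": 20, "delta_pos": [0.2, -0.1, 0.05], "dr": [0, 0, 0]},
    {"gripper": 20, "delta_pos": [0.2, 0, 0.05], "dr": [0, 0, 0]},
    {"gripper": 20, "delta_pos": [0.15, 0, 0], "dr": [0, 0, 0]},
    {"gripper": 20, "delta_pos": [0.15, 0, 0], "dr": [0, 0, 0]},
    {"gripper": 20, "delta_pos": [0, 0, 0], "dr": [0, 0, 0]}
  ]
}}

```text
t: 11.7
ee_pos: [529.2, 379.2, 17.7]
orientation: [1.275, 1.166, -1.27]
ft_force: [0.4, -0.4, -2.7]
width: 43.8
```

Emit:
{"fn": "apply_moves", "kwargs": {
  "increments": [
    {"gripper": 20, "delta_pos": [0.1, 0, 0], "dr": [0, 0, 0]},
    {"gripper": 20, "delta_pos": [0.1, 0, 0], "dr": [0, 0, 0]},
    {"gripper": 20, "delta_pos": [0, 0, 0], "dr": [0, 0, 0]},
    {"gripper": 20, "delta_pos": [0, 0, 0], "dr": [0, 0, 0]},
    {"gripper": 20, "delta_pos": [0, 0, 0], "dr": [0, 0, 0]}
  ]
}}

```text
t: 12.12
ee_pos: [529.3, 379.3, 17.4]
orientation: [1.276, 1.166, -1.27]
ft_force: [-3.3, -2.0, 8.3]
width: 43.8
```

The force has gone from -3.7 N to +8 N, so the casting is on the tray floor. I release and retreat straight up.

Emit:
{"fn": "apply_moves", "kwargs": {
  "increments": [
    {"gripper": 55, "delta_pos": [0, 0, 0], "dr": [0, 0, 0]},
    {"gripper": 62, "delta_pos": [0, 0, 0], "dr": [0, 0, 0]},
    {"gripper": 65, "delta_pos": [0, 0, 0], "dr": [0, 0, 0]},
    {"gripper": 65, "delta_pos": [0, 0, 0], "dr": [0, 0, 0]},
    {"gripper": 65, "delta_pos": [0, 0, 0], "dr": [0, 0, 0]}
  ]
}}

```text
t: 12.53
ee_pos: [529.5, 379.3, 16.0]
orientation: [1.276, 1.166, -1.27]
ft_force: [0.2, 0.6, 0.6]
width: 56.8
```

Emit:
{"fn": "apply_moves", "kwargs": {
  "increments": [
    {"gripper": 65, "delta_pos": [-0.5, 0, 0], "dr": [0, 0, 0]},
    {"gripper": 65, "delta_pos": [-1.5, 0, 0], "dr": [0, 0, 0]},
    {"gripper": 65, "delta_pos": [-2.5, 0, 0], "dr": [0, 0, 0]},
    {"gripper": 65, "delta_pos": [-2.5, 0, 0], "dr": [0, 0, 0]},
    {"gripper": 65, "delta_pos": [-2.5, 0, 0], "dr": [0, 0, 0]}
  ]
}}

```text
t: 12.95
ee_pos: [529.1, 379.1, 113.1]
orientation: [1.276, 1.166, -1.27]
ft_force: [0.5, 0.3, 0.0]
width: 57.0
```

Emit:
{"fn": "apply_moves", "kwargs": {
  "increments": [
    {"gripper": 65, "delta_pos": [-3, 0, 3], "dr": [0, 0, 0]},
    {"gripper": 65, "delta_pos": [-2, 0, 3], "dr": [0, 0, 0]},
    {"gripper": 65, "delta_pos": [0, 0, 3], "dr": [0, 0, 0]},
    {"gripper": 65, "delta_pos": [0, 0, 1], "dr": [0, 0, 0]},
    {"gripper": 65, "delta_pos": [0, 0, 0], "dr": [0, 0, 0]}
  ]
}}

```text
t: 13.37
ee_pos: [520.1, 278.1, 161.6]
orientation: [1.278, 1.165, -1.271]
ft_force: [1.7, 0.6, -0.2]
width: 56.9
```

```bash
python3 -c "
from h import *
TC=np.array([527.5,369.5,0]);u=np.r_[e,0]
o=ctrl.get_obs(); print(o['t'],o['ee_pos'],o['ft_force'],o['width'])
d,R,t=cam('wrist'); W=cloud(d,R,t)
d2,R2,t2=cam('top')
cv2.imwrite('pics/v6.png',np.hstack([cv2.resize(d['img'][:,:,::-1],(480,360)),cv2.resize(d2['img'][60:330,130:370,::-1],(320,360))]))
img=d['img'].astype(int)
Q=W.reshape(-1,3); c=img.reshape(-1,3).mean(1)
Y=np.array([-u[1],u[0],0]); L=np.c_[(Q-TC)@u,(Q-TC)@Y,Q[:,2]]
m=(c>90)&(abs(L[:,0])<82)&(abs(L[:,1])<68)&(L[:,2]>12)&(L[:,2]<40)
B=L[m]; print(len(B),np.percentile(B,[1,50,99],axis=0).round(1))
# root top band, blade top: plane tilt of the blade ends
top=B[(B[:,2]>20)]
if len(top)>200: 
  for a in range(-80,81,20):
    k=B[(B[:,0]>=a)&(B[:,0]<a+20)]
    if len(k)>20: print(a,len(k),np.percentile(k[:,2],[50,90]).round(1),np.percentile(k[:,1],[1,99]).round(1))
"
```

```text
13.3667 [520.13775271 278.10947793 161.5917786 ] [ 1.67252269  0.56092974 -0.22183286] 56.949980364111696
12208 [[-59.  -43.1  20.1]
 [-17.2  -0.9  24. ]
 [ 54.9  41.3  27. ]]
-60 2930 [25.5 26.4] [-44.5  42.6]
-40 2880 [25.2 26.3] [-44.   42.3]
-20 1681 [22.7 24.3] [-29.9  28.8]
0 1689 [22.3 24.2] [-22.5  20.2]
20 1755 [22.4 24.2] [-22.2  20.2]
40 1272 [21.7 23.2] [-20.5  18.4]
```

View pics/v6.png

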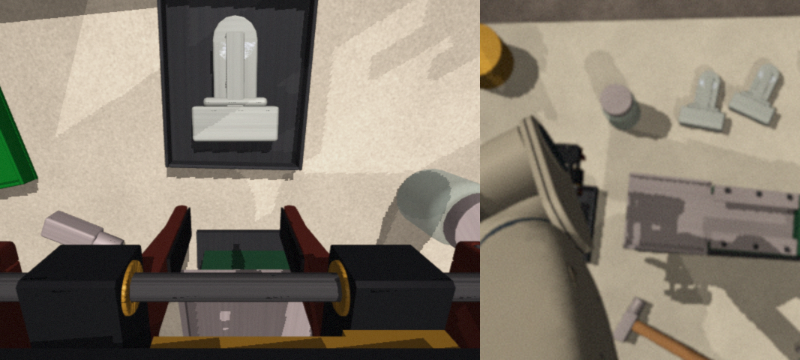

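The casting lies flat in the tray: root top at z≈25.5 against 26 expected, blade top at 22.4 against 22. It is centred and the gripper is clear of everything, so I hand the job in.

```bash
python3 -c "
from workcell import ctrl
print(ctrl.close_job())"
```

```text
the job is handed in; nothing more can be done
None
```

The casting is out of the chute and lying in the empty tray, and I handed the job in at about 13.4 s. The hand-in gives no verdict.

- **Push:** I pushed the casting up the chute with the shut gripper at about 5–6 N. Its lower end finished at chute x ≈ 49 mm, clear of the rails and still on the floor.
- **Lift and lay:** I gripped it across the blade (opening 43.5 mm) and lifted it square off the floor to about 85 mm. I then turned it level, lowered it until the force showed it touching the tray floor (about 8 N), let go and drew back.
- **Last checks:** The root top was at z ≈ 25.5 mm (26 expected) and the blade top at about 22.4 mm (22 expected), so it lies flat. By measurement it sits in the middle of the tray. The gripper stood clear with near-zero force.
- **Bystanders:** The jar and the loose castings looked undisturbed in the last picture. The full tray and the mug were outside that view and I did not check them again, but the arm never went near them.
- **Disagreements:** The tray's corners and the chute's mid-line each came out 2–4 mm different between cameras. During some moves the measured TCP was a few mm off what I commanded, and I corrected for that before gripping.

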